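# Load and cover the parts-wash pot

## Robot

A 6-joint arm with a two-finger parallel gripper is mounted at the origin on the work surface. World frame = base frame: x ahead of the robot, y to its left, z up, the work surface at z = 0. Lengths are in mm, angles in rad, forces in N, time in s.
With the tool pointing down it reaches from about 350 to 775 mm from the base axis. Payload 7.3 kg.
Tool frame: the origin (TCP) lies midway between the tips of the shut fingers; the grasp point (between the pads) lies 19 mm behind it; x points along the fingers, y is the direction in which the jaws open and shut, and the axes are right-handed (so a half turn about x gives the same grasp; the last joint's range is limited). The gripper opens to 92 mm and grips with 3 to 60 N. Pads are 19 mm wide; open, the fingers measure 130 mm over their backs; the gripper's body (75 mm by 190 mm) begins 47 mm behind the grasp point.
Start: joints at [-1.456, 0.342, 1.524, -0, 1.275, -0.146], TCP at [135.395, -507.26, 226.741] pointing down, gripper open.
Joint ranges: [-2.53, 2.53], [-0.77, 2.02], [0.04, 2.7], [-1, 4.14], [0.28, 2.66], [-3.11, 3.11]. Speed limits (rad/s): [2.57, 2.57, 3.14, 3.14, 3.14, 3.14].

## Interface

Orientations are given as [roll, pitch, yaw] about the fixed x, y, z axes, in that order (R = Rz(yaw) Ry(pitch) Rx(roll)).
In Python, from plant import get_obs, capture, close_job gives the robot as it stands. The module is installed in compiled form; this text tells all that it offers.
- The arm moves only by the tool send_rows, never from a script. Its argument "moves" is a list of rows, each a list of 4 numbers: the shift along the tool's x, y, z in mm, then the turn about the tool's x in degrees. In form: [[tx, ty, tz, yaw], ...]. A call has 1 to 8 rows; each row shifts and turns the commanded pose from where the row before left it, along the tool's axes as they then stand; what a row does not reach is not made up. A row lasts 1/8 s, in which the tool goes at most 62.5 mm and 10.7 degrees, less where a joint would pass 70% of its speed; a pose out of reach is approached as far as the arm can. A call with a gripper value outside its range is refused whole. "hand" is the opening, from 0 (shut) to 1 (fully open), set as the call begins (left out, the last holds). The fingers move at their own pace and stop on an object; the grip force is fixed at half the most. Time passes only in rows, so rows that do not move let the fingers close. It gives the time, the measured TCP pose, the force and the opening at its end, in the units of the state.
- get_obs(): the state, without advancing time (a new reading comes with each control period).
- capture(name): name is "scene" or "side" or "wrist"; returns a dict with "image" (384x512x3 uint8, red, green, blue), "K" (3x3 intrinsics, pixels), "position" and "attitude" of the camera in the world; the wrist camera has in their place "mount" (4x4, takes a point from camera to tool coordinates, whose origin is the TCP and whose axes are the tool frame's). Camera axes: x right, y down, z forward; pixel columns grow to the right and rows downward; lengths in mm; the calibration is good to about 2 mm. A picture is of the moment at which its call begins: read the wrist's pose just before it. There is no depth.
- close_job(): hands the job in, once; it reports no verdict.
The state is a dict: "time": time; "joint_positions": joint angles; "dq": joint speeds; "tau": joint torques, N m; "tool_pos": TCP position; "tcp_rot": TCP orientation; "contact_force": force on the tool from outside, world axes, zero at the start; "moment": the same for the moment, N m; "grip_width": finger opening in mm.
Only numpy, scipy, OpenCV 4.12 (cv2) and the standard library are available. Lean on these libraries where they do the work, as an engineer would, in place of code of your own. Each camera call takes 0.05 s, during which the arm holds its last target. There are 200 camera calls.

## Task

Get the parts washer ready: first close the drain by sliding the loose gate plate nose first under the fixed bar until it is fully home against the end stop. Then put every bearing cap lying on the bench into the wash pot, and last set the lid on the pot so that it sits down on the rim, centred and level. Leave the gate closed and do not disturb the can, the wrench and the green tray.

Things in the scene. Friction and masses are not known exactly. Their poses are not given: they have to be found in the camera images.
- pot_rim (a point): centre of the mouth of the round open aluminium wash pot, at the height of its rim (85 mm above the bench). Outer radius 85 mm, inner radius 80 mm, z up. The pot belongs to the wash station, which is fixed to the bench (grey base plate 190 x 190 x 10 mm under the pot); its position and yaw vary
- pot_floor (a point): centre of the pot's inner floor, 15 mm above the bench (70 mm below the rim)
- slot_mouth (a point): middle of the drain-gate slot's mouth, at bench level: front edge of the fixed grey bar, 180 mm right of the pot's centre. Slot 64 mm wide between side rails, 14 mm high, no sill; bar 50 mm deep, 94 mm wide, top 40 mm above the bench. Guides 13 mm high stand 26 mm out in front, flaring from 64 to about 85 mm apart. x points into the slot
- slot_end (a point): middle of the face of the end stop inside the slot, at bench level, 50 mm beyond the mouth along x; x points into the slot (the way the gate goes), z up
- gate_grip (a point): point in the upright grip of the loose steel drain-gate plate, 30 mm above the plate's underside. The plate is 105 long x 60 wide x 8 mm thick; the grip rises from it to 50 mm above the underside and is 24 mm long (x) x 16 mm wide (y); it stands 80 mm behind the nose, 25 mm ahead of the tail. x points to the nose (the end that goes in first), z up. Mass 0.35 kg
- gate_nose (a point): middle of the nose edge of the gate plate, at its underside; axes as the gate's grip
- lid_grip (a point): centre of the black grip block on the loose aluminium lid, 30 mm above the lid's underside. Block 36 mm (x) x 20 mm (y) x 34 mm high, its top 47 mm above the underside. The lid is a flange of radius 90 mm and 5 mm thick over a plug of radius 74 mm and 8 mm deep, which goes inside the pot's rim. z up; any yaw on the pot will do. Mass about 0.35 kg. Lies plug down on the bench
- lid_seat (a point): centre of the underside of the lid's flange, 22 mm below the grip's centre; it lies at the centre of the pot's rim when the lid is seated
- cap0_c (a point): one of four to six identical steel bearing caps (some numbers may be absent): bar 76 x 22 x 12 mm with a raised middle block 40 long x 22 wide x 24 mm high. Point: centre of the cap, 12 mm above its underside; x along its length, y across its 22 mm width, z up from its flat underside. Mass about 0.2 kg. Lies loose on the bench, flat side down
- cap1_c (a point): one of four to six identical steel bearing caps (some numbers may be absent): bar 76 x 22 x 12 mm with a raised middle block 40 long x 22 wide x 24 mm high. Point: centre of the cap, 12 mm above its underside; x along its length, y across its 22 mm width, z up from its flat underside. Mass about 0.2 kg. Lies loose on the bench, flat side down
- cap2_c (a point): one of four to six identical steel bearing caps (some numbers may be absent): bar 76 x 22 x 12 mm with a raised middle block 40 long x 22 wide x 24 mm high. Point: centre of the cap, 12 mm above its underside; x along its length, y across its 22 mm width, z up from its flat underside. Mass about 0.2 kg. Lies loose on the bench, flat side down
- cap3_c (a point): one of four to six identical steel bearing caps (some numbers may be absent): bar 76 x 22 x 12 mm with a raised middle block 40 long x 22 wide x 24 mm high. Point: centre of the cap, 12 mm above its underside; x along its length, y across its 22 mm width, z up from its flat underside. Mass about 0.2 kg. Lies loose on the bench, flat side down
- cap4_c (a point): one of four to six identical steel bearing caps (some numbers may be absent): bar 76 x 22 x 12 mm with a raised middle block 40 long x 22 wide x 24 mm high. Point: centre of the cap, 12 mm above its underside; x along its length, y across its 22 mm width, z up from its flat underside. Mass about 0.2 kg. Lies loose on the bench, flat side down
- cap5_c (a point): one of four to six identical steel bearing caps (some numbers may be absent): bar 76 x 22 x 12 mm with a raised middle block 40 long x 22 wide x 24 mm high. Point: centre of the cap, 12 mm above its underside; x along its length, y across its 22 mm width, z up from its flat underside. Mass about 0.2 kg. Lies loose on the bench, flat side down
- can: blue closed can, 66 mm across, 150 mm high, loose bystander; origin at the centre of its underside
- wrench: steel wrench 180 mm long lying flat on the bench beyond the work, loose bystander
- tray: green open metal tray 110 x 160 x 40 mm, loose bystander; origin at the centre of its underside
There are look-alikes about, which are no part of the job. What is shaped like the part that bears cap1_c but blue or turquoise is not meant.

How it is judged:
By the outcome, as a careful person would: the job done as asked, in the order asked, and still so for the second after the job is handed in, with the robot touching nothing.
Of cap0, cap1, cap2, cap3, cap4, cap5 only 4 to 6 are there at a start; the rules pass over those that are not, and their reading is None.
At some moment in a run one of cap0, cap1, cap2, cap3, cap4, cap5, lid may be knocked a few centimetres aside while the robot is not near it.
Once in a run the grip may slacken for a moment while it holds something.
It also fails if it takes over 200 s, if anything falls off the work surface, if the arm or the gripper's body presses on something with over 40 N, if the wrist force passes 120 N, or if a joint passes its speed limit or range.

## Working session

There is one attempt and no reset: what is moved stays moved. The work goes in short steps, Python scripts to look and compute and a tool call to move; the robot and the scene stay as the last step left them, time stands still between calls to the robot, and variables do not carry over. Pictures are saved under pics/ and viewed, about 12 in all and at most 16, crops included, and the job is handed in when it is done.

Besides the shell and the picture viewer there is one more tool, called as name(argument=value, ...), one argument or row to a line, values as JSON. send_rows: Moves the arm, as the interface text tells. Its arguments: {"type":"object","properties":{"moves":{"type":"array","items":{"type":"array","items":{"type":"number"}}},"hand":{"type":"number"}},"required":["moves"]}

```bash
mkdir -p pics; ls
python3 - <<'E'
from plant import get_obs,capture
import cv2,numpy as np
o=get_obs();print(o)
for n in("scene","side","wrist"):
    c=capture(n);cv2.imwrite(f"pics/{n}0.png",c["image"][:,:,::-1])
    print(n,{k:np.round(v,4).tolist() for k,v in c.items() if k!="image"})
E
```

```text
pics
{'time': 0.0, 'joint_positions': array([-1.45600959e+00,  3.42724347e-01,  1.52503042e+00,  8.31677256e-06,
        1.27537662e+00, -1.46007758e-01]), 'dq': array([ 1.00056514e-03,  3.21760732e-04, -1.09653062e-03, -3.52426332e-04,
       -1.94703566e-05,  7.55438773e-04]), 'tau': array([-1.83317993e-04, -4.31238413e+01, -2.44222641e+01,  7.18115293e-02,
        5.61441388e-02, -1.30817866e-04]), 'tool_pos': array([ 135.34331529, -506.83378822,  226.03943461]), 'tcp_rot': array([-1.7219724 ,  1.56925757,  1.68041232]), 'contact_force': array([ 0.54631699, -0.15018235, -0.76043918]), 'moment': array([-0.02205465,  0.00047125,  0.02891497]), 'grip_width': 91.74408924621028}
scene {'K': [[459.6292, 0.0, 258.2906], [0.0, 459.6292, 191.9151], [0.0, 0.0, 1.0]], 'position': [1148.0725, -422.7541, 1238.1473], 'attitude': [-2.5693, 0.0132, 0.9356]}
side {'K': [[404.557, 0.0, 246.7182], [0.0, 404.557, 194.8845], [0.0, 0.0, 1.0]], 'position': [-90.6233, 737.7661, 838.6661], 'attitude': [-2.2566, -0.0065, -2.4209]}
wrist {'K': [[276.1187, 0.0, 257.8071], [0.0, 276.1187, 196.7408], [0.0, 0.0, 1.0]], 'mount': [[0.0003, -0.2774, 0.9607, -158.0893], [1.0, 0.0009, -0.0001, -1.1207], [-0.0009, 0.9607, 0.2774, -75.2132], [0.0, 0.0, 0.0, 1.0]]}
```

View pics/scene0.png

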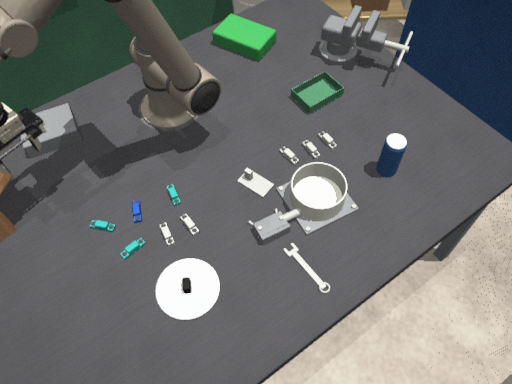

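View pics/side0.png

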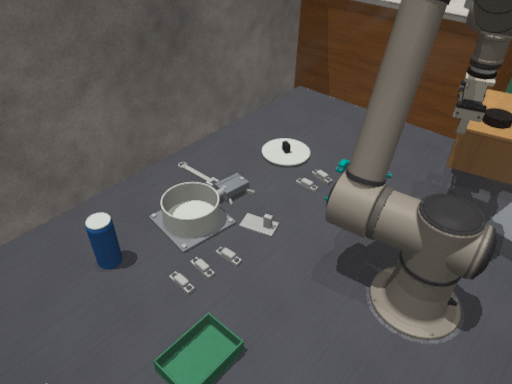

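The scene shows five pale caps at (290,155), (311,149), (327,140), (189,223) and (167,233), with blue and turquoise look-alikes to the left. The gate is at (256,183), the slot bar at (271,222), the pot at (318,190) and the lid at (188,288).

```bash
cat > h.py <<'E'
import numpy as np,cv2
from scipy.spatial.transform import Rotation as Ro
from plant import get_obs,capture
def cam(n):
    o=get_obs();c=capture(n)
    if n=="wrist":
        T=np.eye(4);T[:3,:3]=Ro.from_euler("xyz",o["tcp_rot"]).as_matrix();T[:3,3]=o["tool_pos"];T=T@c["mount"]
        R,p=T[:3,:3],T[:3,3]
    else: R,p=Ro.from_euler("xyz",c["attitude"]).as_matrix(),np.array(c["position"])
    return c["image"],c["K"],R,p
def ray(C,uv,z):
    d=C[2]@np.linalg.inv(C[1])@np.array([uv[0],uv[1],1.]);return (C[3]+d*(z-C[3][2])/d[2])[:2]
def proj(C,P):
    q=C[1]@C[2].T@(np.array(P,float)-C[3]);return q[:2]/q[2]
def topdown(C,x0,x1,y0,y1,z,s):
    "rectified bench view at height z, s px/mm; col=(y1-y)*s, row=(x1-x)*s"
    W,H=int((y1-y0)*s),int((x1-x0)*s)
    w=np.array([[x1,y1],[x1,y0],[x0,y0],[x0,y1]],float)
    src=np.float32([proj(C,[*a,z]) for a in w]);dst=np.float32([[0,0],[W,0],[W,H],[0,H]])
    return cv2.warpPerspective(C[0],cv2.getPerspectiveTransform(src,dst),(W,H))[:,:,::-1]
def state():
    o=get_obs();print(round(o["time"],2),o["tool_pos"].round(1),o["tcp_rot"].round(3),"F",o["contact_force"].round(1),"w",round(o["grip_width"],1))
E
python3 - <<'E'
from h import *
C=cam("scene");print(proj(C,[0,0,0]))
print(Ro.from_euler("xyz",get_obs()["tcp_rot"]).as_matrix().round(3))
for n,uv,z in [("caps a",(290,155),12),("b",(311,149),12),("c",(327,140),12),("d",(189,223),12),("e",(167,233),12),("grip",(249,172),50),("gate",(258,184),8),("bar",(271,222),40),("pot",(318,180),85),("lid",(188,287),13),("wrench",(307,268),5),("can",(389,170),0),("tray",(317,92),20)]: print(n,ray(C,uv,z).round())
cv2.imwrite("pics/z.png",cv2.resize(C[0][120:260,140:360,::-1],None,fx=3.6,fy=3.6,interpolation=cv2.INTER_CUBIC))
E
```

```text
[169.53136498 105.83780559]
[[-0.     0.258 -0.966]
 [ 0.001 -0.966 -0.258]
 [-1.    -0.001 -0.   ]]
caps a [448. 205.]
b [471. 277.]
c [474. 346.]
d [ 467. -203.]
e [ 456. -274.]
grip [445.  40.]
gate [476.  52.]
bar [626. -10.]
pot [615. 176.]
lid [ 640. -313.]
wrench [793.  -7.]
can [685. 433.]
tray [286. 460.]
```

View pics/z.png

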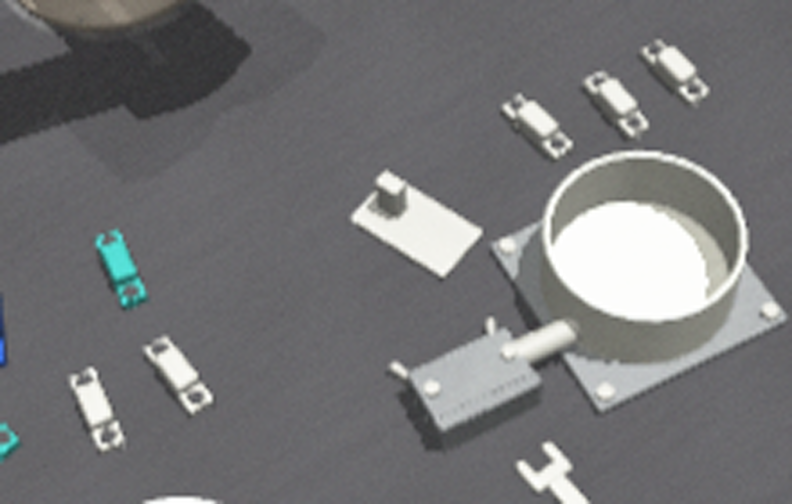

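The zoom shows the slot mouth facing the robot: guides at (400,370) and (490,325), with the pot pipe entering the bar's top right. The gate's nose points the same way, roughly world +x. I'll move over the work for wrist views.

send_rows(
  moves=[
    [0,-30,-40,0],
    [0,-34,-45,0],
    [0,-34,-45,0],
    [0,-34,-45,0],
    [0,-34,-45,0],
    [0,-34,-45,0],
    [0,-34,-45,0],
    [0,-34,-45,0],
  ],
  hand=1,
)

```text
time: 1.2
tool_pos: [410.2, -155.2, 226.8]
tcp_rot: [2.057, 1.57, -0.824]
contact_force: [0.2, -0.8, 0.4]
grip_width: 91.8
```

send_rows(
  moves=[
    [0,-34,-45,0],
    [0,-34,-45,0],
    [0,-34,-45,0],
    [0,-34,-45,0],
    [0,0,0,0],
    [0,0,0,0],
  ],
)

```text
time: 1.95
tool_pos: [547.6, 21.0, 226.2]
tcp_rot: [-0.01, 1.569, -2.89]
contact_force: [-0.4, -0.6, -0.1]
grip_width: 91.6
```

Run:
```python
from h import *
state();C=cam("wrist");cv2.imwrite("pics/w1.png",C[0][:,:,::-1])
np.savez("w1.npz",i=C[0],K=C[1],R=C[2],p=C[3])
cv2.imwrite("pics/w1t.png",topdown(C,380,720,-120,320,8,1.8))
```

```text
1.95 [547.6  21.  226.2] [-0.01   1.569 -2.89 ] F [-0.4 -0.6 -0.1] w 91.6
```

View pics/w1t.png

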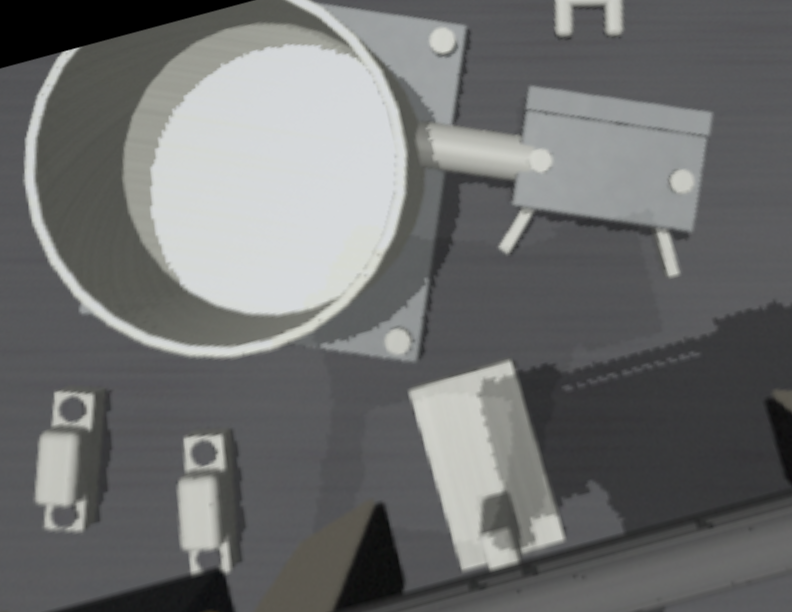

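The rectified view shows the gate with its corners at (411,390), (513,361), (563,541), (463,570), the bar top front edge from (513,205) to (692,233), and the pot rim as a large circle. I'll convert these to world points.

```bash
cat >> h.py <<'E'
def lift(C,uv,x1,y1,s,z0,z):
    "topdown px (rectified at z0) -> world at height z"
    w=[x1-uv[1]/s,y1-uv[0]/s,z0];d=np.array(w)-C[3];return (C[3]+d*(z-C[3][2])/d[2])[:2]
def load(f):
    d=np.load(f);return d["i"],d["K"],d["R"],d["p"]
E
python3 - <<'E'
from h import *
C=load("w1.npz");L=lambda u,z:lift(C,u,720,320,1.8,8,z)
b=[L(u,40) for u in [(513,205),(692,233),(713,113),(528,87)]];print("bar",np.round(b,1))
m=(b[0]+b[1])/2;d=b[0]-b[1];print("w",np.linalg.norm(d),"depth",np.linalg.norm(b[2]-b[1]));ex=np.array([d[1],-d[0]])/np.linalg.norm(d);print("mouth",m,"yaw",np.degrees(np.arctan2(ex[1],ex[0])),"pot pred",m+180*np.array([-ex[1],ex[0]]))
g=[L(u,8) for u in [(411,390),(513,361),(563,541),(463,570)]];print("gate",np.round(g,1));e=(g[0]+g[1]-g[2]-g[3]);e/=np.linalg.norm(e);n=(g[0]+g[1])/2;print("nose",n,np.degrees(np.arctan2(e[1],e[0])),"grip",n-80*e)
print("grip top px",L((503,560),50))
r=np.float32([L(u,85) for u in [(25,165),(52,95),(47,245),(85,302),(215,357),(310,330),(380,255),(408,150),(385,80)]])
A=np.c_[2*r,np.ones(len(r))];s=np.linalg.lstsq(A,(r**2).sum(1),rcond=None)[0];print("pot",s[:2],np.sqrt(s[2]+s[0]**2+s[1]**2))
print("guide",L((505,250),13),L((673,275),13))
E
```

```text
bar [[607.3  35.6]
 [593.1 -55.4]
 [654.1 -66.1]
 [667.3  27.9]]
w 92.09193835183743 depth 61.92283470326019
mouth [600.19583306  -9.93599025] yaw -8.890423257363896 pot pred [628.01397822 167.90143776]
gate [[503.3  91.7]
 [519.4  35. ]
 [419.4   7.2]
 [403.3  62.8]]
nose [511.38888889  63.33333333] 15.819193947500137 grip [434.41875078  41.52512754]
grip top px [432.48368642  40.66607291]
pot [625.25568407 166.71393975] 82.93155310273416
guide [581.63102568  39.47236895] [567.92673275 -52.62047954]
```

```bash
cat >> h.py <<'E'
def go(x,y,z,psi=None):
    "total tool shift (current axes) and turn to reach target; psi: tool z = -(cos,sin) deg"
    o=get_obs();R=Ro.from_euler("xyz",o["tcp_rot"]).as_matrix();p0=np.degrees(np.arctan2(-R[1,2],-R[0,2]))
    t=0 if psi is None else (p0-psi+90)%180-90
    print("at",o["tool_pos"].round(1),"psi",round(p0,1),"w",round(o["grip_width"],1),"| shift",(R.T@(np.array([x,y,z])-o["tool_pos"])).round(1),"turn",round(t,1),"j6",round(o["joint_positions"][5],2))
E
python3 -c "
from h import *
go(434.4,41.5,25,15.8)"
```

```text
at [547.5  20.4 226.5] psi 14.9 w 91.8 | shift [201.6 -49.5 103.7] turn -0.9 j6 1.21
```

send_rows(
  moves=[
    [0,-16,35,0],
    [0,-17,35,0],
    [0,-16,34,-0.9],
    [45,0,0,0],
    [45,0,0,0],
    [45,0,0,0],
    [35,0,0,0],
    [31,0,0,0],
  ],
)

```text
time: 3.0
tool_pos: [434.5, 40.3, 25.0]
tcp_rot: [1.636, 1.571, -1.231]
contact_force: [0.2, 0.5, -0.8]
grip_width: 92.0
```

Run:
```python
from h import *
go(434.4,41.5,25,15.8);C=cam("side");cv2.imwrite("pics/s1.png",cv2.resize(C[0][140:300,130:330,::-1],None,fx=4,fy=3.75))
```

```text
at [434.5  40.3  25. ] psi 15.7 w 92.0 | shift [-0.  -1.2 -0.3] turn -0.1 j6 1.21
```

View pics/s1.png

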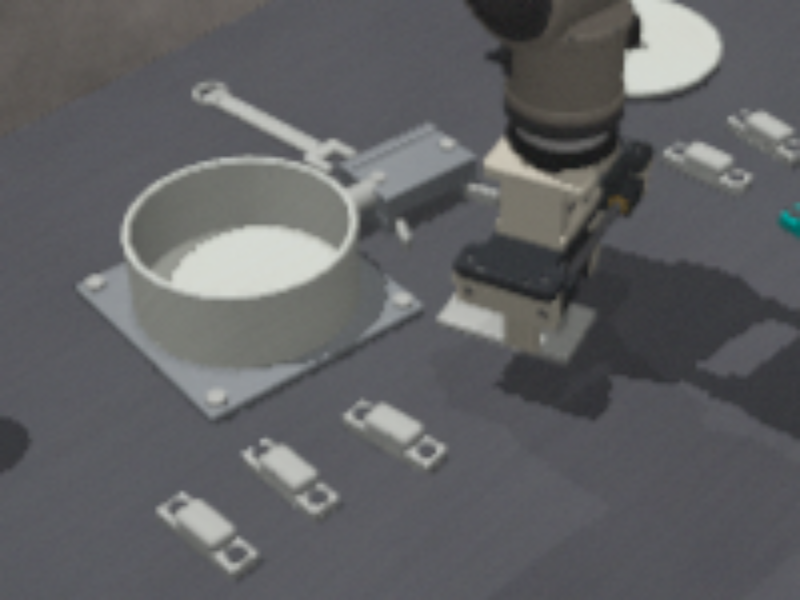

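The gripper straddles the gate's grip at about (520,320), so I'll close on it.

send_rows(
  moves=[
    [0,0,0,0],
    [0,0,0,0],
    [0,0,0,0],
    [0,0,0,0],
    [0,0,0,0],
    [0,0,0,0],
    [0,0,0,0],
    [0,0,0,0],
  ],
  hand=0,
)

```text
time: 4.05
tool_pos: [435.0, 41.5, 25.7]
tcp_rot: [0.59, 1.571, -2.275]
contact_force: [-0.9, -2.1, 0.4]
grip_width: 16.2
```

```bash
python3 -c "
from h import *
state();go(481.6,8.6,25,-8.9)"
```

```text
4.05 [435.   41.5  25.7] [ 0.59   1.571 -2.275] F [-0.9 -2.1  0.4] w 16.2
at [435.   41.5  25.7] psi 15.8 w 16.2 | shift [  0.6  44.4 -35.9] turn 24.7 j6 1.21
```

send_rows(
  moves=[
    [0,9,-7,0],
    [0,9,-7,0],
    [0,9,-7,0],
    [0,9,-7,0],
    [0,8.4,-8,0],
    [0,0,0,8.3],
    [0,0,0,8.2],
    [0,0,0,8.2],
  ],
)

```text
time: 5.05
tool_pos: [483.0, 7.9, 25.7]
tcp_rot: [2.897, 1.569, -0.404]
contact_force: [-0.4, -0.6, 0.4]
grip_width: 15.8
```

Run:
```python
from h import *
state();go(570.6,-5.3,25,-8.9)
C=cam("wrist");np.savez("w2.npz",i=C[0],K=C[1],R=C[2],p=C[3]);cv2.imwrite("pics/w2.png",topdown(C,460,700,-110,110,8,2.5))
```

```text
5.05 [483.    7.9  25.7] [ 2.897  1.569 -0.404] F [-0.4 -0.6  0.4] w 15.8
at [483.    7.9  25.7] psi -9.1 w 15.8 | shift [  0.8  -0.9 -88.6] turn -0.2 j6 1.59
```

View pics/w2.png

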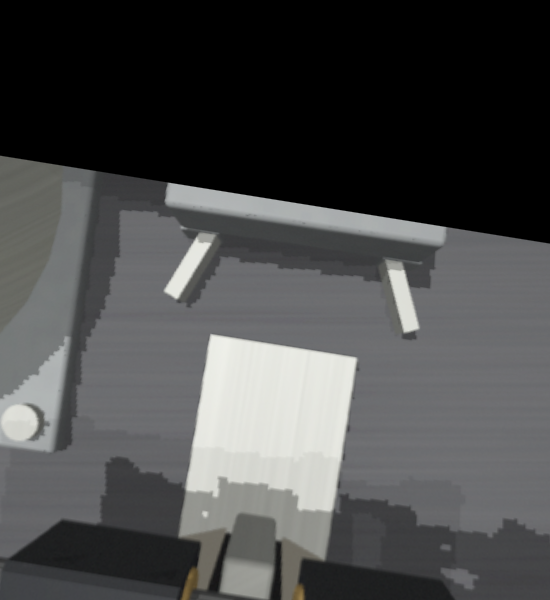

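The gate is aligned with the slot at yaw −8.9°, the nose mid at (283,346), and the guide roots centred at (301,248), under 1 mm off the axis. I'll slide it in.

send_rows(
  moves=[
    [0,0.5,-10,0],
    [0,0,-10,0],
    [0,0,-10,0],
    [0,0,-10,0],
    [0,0,-10,0],
    [0,0,-10,0],
    [0,0,-8,0],
    [0,0,0,0],
  ],
)

```text
time: 6.1
tool_pos: [550.6, -2.6, 25.7]
tcp_rot: [3.118, 1.568, -0.178]
contact_force: [1.6, -0.3, -0.5]
grip_width: 15.7
```

send_rows(
  moves=[
    [0,0,-5,0],
    [0,0,-4,0],
    [0,0,-4,0],
    [0,0,-3,0],
    [0,0,-2,0],
    [0,0,-2,0],
    [0,0,0,0],
    [0,0,0,0],
  ],
)

```text
time: 7.1
tool_pos: [569.1, -5.5, 25.7]
tcp_rot: [3.078, 1.57, -0.218]
contact_force: [-1.2, 0.2, 0.1]
grip_width: 16.0
```

send_rows(
  moves=[
    [0,0,-1,0],
    [0,0,-1,0],
    [0,0,-1,0],
    [0,0,-1,0],
    [0,0,0,0],
  ],
)

```text
time: 7.72
tool_pos: [570.4, -5.7, 25.7]
tcp_rot: [0.08, 1.566, 3.067]
contact_force: [-9.9, 0.5, 7.3]
grip_width: 15.5
```

send_rows(
  moves=[
    [0,0,-1,0],
    [0,0,-1,0],
    [0,0,0,0],
    [0,0,0,0],
  ],
)

```text
time: 8.22
tool_pos: [570.4, -5.7, 25.6]
tcp_rot: [0.061, 1.562, 3.048]
contact_force: [-17.0, 1.5, 11.9]
grip_width: 15.9
```

send_rows(
  moves=[
    [0,0,0,0],
    [0,0,0,0],
    [0,0,0,0],
  ],
  hand=0.5,
)

```text
time: 8.6
tool_pos: [575.2, -6.4, 25.7]
tcp_rot: [3.072, 1.57, -0.224]
contact_force: [0.1, 0.3, -0.6]
grip_width: 41.3
```

send_rows(
  moves=[
    [-10,0,0,0],
    [-30,0,0,0],
    [-45,0,0,0],
    [-45,0,20,0],
    [-45,0,30,0],
    [-20,0,30,0],
    [0,0,0,0],
  ],
)

```text
time: 9.48
tool_pos: [495.2, 6.2, 223.4]
tcp_rot: [-3.141, 1.566, -0.153]
contact_force: [0.2, 0.0, -0.3]
grip_width: 45.4
```

Run:
```python
from h import *
state()
C=cam("wrist");np.savez("w3.npz",i=C[0],K=C[1],R=C[2],p=C[3]);cv2.imwrite("pics/w3.png",topdown(C,390,720,-90,350,12,1.8))
```

```text
9.47 [495.2   6.2 223.4] [-3.141  1.566 -0.153] F [ 0.2  0.  -0.3] w 45.4
```

View pics/w3.png

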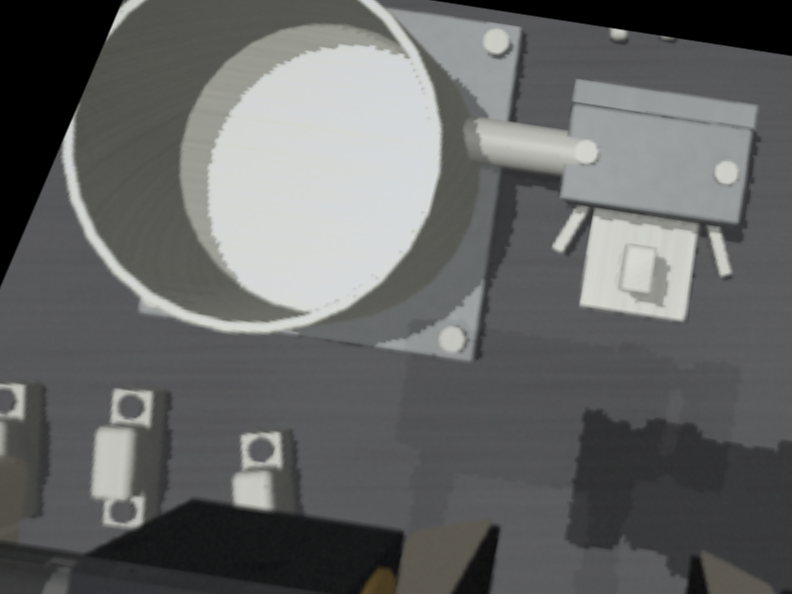

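The gate is home: its tail protrudes 54 mm from the mouth against the expected 55, and the stop gave a clear contact force. Next are the caps, so I'll move over the left group.

send_rows(
  moves=[
    [0,-45,0,0],
    [0,-55,10,0],
    [0,-55,20,0],
    [0,-55,20,0],
    [0,-50,20,0],
    [0,0,22,-5],
    [0,0,0,0],
  ],
  hand=0.5,
)

```text
time: 10.4
tool_pos: [444.0, 277.9, 219.6]
tcp_rot: [0.539, 1.569, -2.668]
contact_force: [0.1, -0.1, 0.1]
grip_width: 45.7
```

```bash
cat >> h.py <<'E'
def caps(C,x0,x1,y0,y1,f):
    s=2.0;t=topdown(C,x0,x1,y0,y1,12,s);hsv=cv2.cvtColor(t,cv2.COLOR_BGR2HSV)
    m=((hsv[...,2]>120)&(hsv[...,1]<60)).astype(np.uint8);m=cv2.morphologyEx(m,cv2.MORPH_CLOSE,np.ones((9,9)))
    t=t.copy()
    for c in cv2.findContours(m,0,2)[0]:
        (u,v),wh,a=cv2.minAreaRect(c)
        if cv2.contourArea(c)<2500: continue
        b=cv2.boxPoints(((u,v),wh,a));cv2.polylines(t,[b.astype(int)],1,(0,0,255));e=max(b[1]-b[0],b[2]-b[1],key=np.linalg.norm)
        psi=(np.degrees(np.arctan2(e[0],e[1]))+90)%180-90
        print("cap",round(x1-v/s,1),round(y1-u/s,1),"L,W",round(max(wh)/s,1),round(min(wh)/s,1),"psi",round(psi,1))
    cv2.imwrite(f,t)
E
python3 - <<'E'
from h import *
state()
C=cam("wrist");caps(C,380,540,160,400,"pics/w4.png")
E
```

```text
10.4 [444.  277.9 219.6] [ 0.539  1.569 -2.668] F [ 0.1 -0.1  0.1] w 45.7
cap 442.5 202.6 L,W 76.2 24.3 psi 4.3
cap 466.0 279.5 L,W 76.4 22.8 psi -4.6
cap 469.3 349.9 L,W 76.9 24.7 psi -2.4
```

View pics/w4.png

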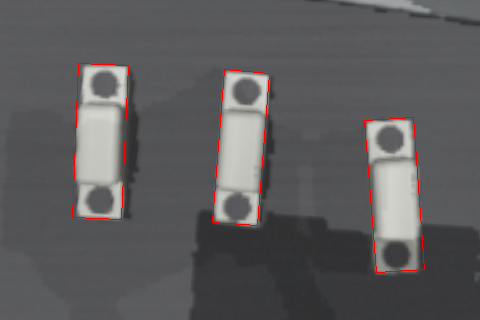

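All three caps are found cleanly: (442.5, 202.6), (466, 279.5) and (469.3, 349.9), each with L 76 and W about 23. I'll grasp the middle one first.

```bash
python3 -c "
from h import *
go(466,279.5,4,-4.6)"
```

```text
at [444.9 277.4 219.9] psi -3.9 w 45.7 | shift [215.9  -3.7 -21. ] turn 0.7 j6 2.05
```

send_rows(
  moves=[
    [0,-3.7,-21,0.7],
    [50,0,0,0],
    [50,0,0,0],
    [50,0,0,0],
    [40,0,0,0],
    [18,0,0,0],
    [7.5,0,0,0],
    [0,0,0,0],
  ],
)

```text
time: 11.45
tool_pos: [466.6, 278.9, 4.9]
tcp_rot: [1.34, 1.571, -1.882]
contact_force: [-0.2, -0.1, 0.4]
grip_width: 45.6
```

send_rows(
  moves=[
    [0,0,0,0],
    [0,0,0,0],
    [0,0,0,0],
    [0,0,0,0],
    [0,0,0,0],
  ],
  hand=0,
)

```text
time: 12.08
tool_pos: [466.2, 279.4, 5.8]
tcp_rot: [-2.972, 1.57, 0.09]
contact_force: [-0.7, -2.1, 5.3]
grip_width: 21.9
```

send_rows(
  moves=[
    [-10,0,0,0],
    [-30,0,0,0],
    [-50,0,0,0],
    [-50,0,0,0],
    [-20,0,0,0],
    [0,0,0,0],
  ],
)

```text
time: 12.82
tool_pos: [466.4, 279.8, 166.8]
tcp_rot: [-2.646, 1.567, 0.416]
contact_force: [-0.7, -0.8, -3.0]
grip_width: 22.1
```

```bash
python3 -c "
from h import *
state();go(630,202,28)"
```

```text
12.82 [466.4 279.8 166.8] [-2.646  1.567  0.416] F [-0.7 -0.8 -3. ] w 22.1
at [466.4 279.8 166.8] psi -4.5 w 22.1 | shift [ 139.2   64.8 -168.8] turn 0 j6 2.05
```

send_rows(
  moves=[
    [0,15,-40,0],
    [0,17,-45,0],
    [0,17,-45,0],
    [0,15.8,-38.8,0],
    [0,0,0,0],
    [40,0,0,0],
    [40,0,0,0],
    [0,0,0,0],
  ],
)

```text
time: 13.82
tool_pos: [625.0, 201.3, 80.4]
tcp_rot: [0.258, 1.56, -2.963]
contact_force: [0.4, -0.1, -1.1]
grip_width: 21.8
```

send_rows(
  moves=[
    [40,0,0,0],
    [12,0,0,0],
    [7,0,0,0],
    [0,0,0,0],
  ],
)

```text
time: 14.32
tool_pos: [629.4, 201.6, 27.1]
tcp_rot: [-2.913, 1.57, 0.149]
contact_force: [-0.3, 0.0, -2.3]
grip_width: 22.1
```

send_rows(
  moves=[
    [0,0,0,0],
    [0,0,0,0],
    [0,0,0,0],
    [-20,0,0,0],
    [-45,0,0,0],
    [-50,0,0,0],
    [-50,0,0,0],
    [0,0,0,0],
  ],
  hand=0.36,
)

```text
time: 15.32
tool_pos: [631.3, 201.8, 196.8]
tcp_rot: [-2.875, 1.561, 0.187]
contact_force: [0.3, 0.6, -0.4]
grip_width: 33.2
```

```bash
python3 -c "
from h import *
state();go(469.3,349.9,4,-2.4)"
```

```text
15.32 [631.3 201.8 196.8] [-2.875  1.561  0.187] F [ 0.3  0.6 -0.4] w 33.2
at [631.3 201.8 196.8] psi -4.6 w 33.2 | shift [ 191.5 -134.2  175.1] turn -2.2 j6 1.84
```

send_rows(
  moves=[
    [0,-34,43,0],
    [0,-34,44,0],
    [0,-34,44,0],
    [0,-32.2,44,0],
    [0,0,0,-2.2],
    [0,0,0,0],
  ],
  hand=0.5,
)

```text
time: 16.08
tool_pos: [464.5, 349.3, 190.5]
tcp_rot: [0.752, 1.57, -2.429]
contact_force: [0.5, 0.4, 0.0]
grip_width: 46.0
```

Run:
```python
from h import *
go(469.3,349.9,4,-2.4);C=cam("wrist");caps(C,380,560,150,400,"pics/w5.png")
```

```text
at [464.5 349.3 190.5] psi -2.3 w 46.0 | shift [186.5  -1.   -5. ] turn 0.1 j6 2.12
cap 442.8 201.7 L,W 75.9 26.5 psi 4.6
cap 469.5 349.2 L,W 76.0 22.8 psi -2.9
cap 550.4 225.9 L,W 98.7 21.2 psi 81.7
```

Both remaining caps on this side are unmoved (the third detection is part of the pot).

send_rows(
  moves=[
    [0,-0.5,-5,0.3],
    [45,0,0,0],
    [45,0,0,0],
    [45,0,0,0],
    [30,0,0,0],
    [15,0,0,0],
    [5.5,0,0,0],
    [0,0,0,0],
  ],
)

```text
time: 17.12
tool_pos: [470.9, 349.4, 6.3]
tcp_rot: [-2.664, 1.57, 0.431]
contact_force: [-0.2, 0.1, 0.6]
grip_width: 46.1
```

send_rows(
  moves=[
    [0,0,0,0],
    [0,0,0,0],
    [0,0,0,0],
    [0,0,0,0],
    [0,0,0,0],
  ],
  hand=0,
)

```text
time: 17.75
tool_pos: [470.4, 349.3, 6.2]
tcp_rot: [3.086, 1.57, -0.102]
contact_force: [-1.4, -1.2, 5.9]
grip_width: 21.7
```

send_rows(
  moves=[
    [-10,0,0,0],
    [-30,0,0,0],
    [-50,0,0,0],
    [-50,0,0,0],
    [-20,0,0,0],
    [0,0,0,0],
  ],
)

```text
time: 18.5
tool_pos: [470.8, 349.9, 167.5]
tcp_rot: [-2.559, 1.567, 0.537]
contact_force: [0.2, -0.2, -3.0]
grip_width: 21.5
```

```bash
python3 -c "
from h import *
state();go(624,132,28)"
```

```text
18.5 [470.8 349.9 167.5] [-2.559  1.567  0.537] F [ 0.2 -0.2 -3. ] w 21.5
at [470.8 349.9 167.5] psi -2.7 w 21.5 | shift [ 139.5  210.8 -162.7] turn 0 j6 2.13
```

send_rows(
  moves=[
    [0,40,-31,0],
    [0,43,-33,0],
    [0,43,-33,0],
    [0,43,-33,0],
    [0,41.8,-32.7,0],
    [0,0,0,0],
    [40,0,0,0],
    [40,0,0,0],
  ],
)

```text
time: 19.5
tool_pos: [621.8, 131.9, 83.5]
tcp_rot: [-0.038, 1.569, 3.057]
contact_force: [0.3, -0.4, -2.9]
grip_width: 21.5
```

send_rows(
  moves=[
    [0,0,0,0],
    [35,0,0,0],
    [15,0,0,0],
    [9,0,0,0],
    [0,0,0,0],
  ],
)

```text
time: 20.12
tool_pos: [623.1, 131.4, 27.0]
tcp_rot: [2.307, 1.571, -0.881]
contact_force: [-0.1, -0.3, -2.9]
grip_width: 22.1
```

send_rows(
  moves=[
    [0,0,0,0],
    [0,0,0,0],
    [0,0,0,0],
    [-20,0,0,0],
    [-45,0,0,0],
    [-50,0,0,0],
    [-50,0,0,0],
    [0,0,0,0],
  ],
  hand=0.36,
)

```text
time: 21.12
tool_pos: [625.3, 131.4, 197.2]
tcp_rot: [-3.015, 1.561, 0.08]
contact_force: [-0.5, 0.4, 0.3]
grip_width: 33.1
```

```bash
python3 -c "
from h import *
state();go(442.6,202.2,4,4.4)"
```

```text
21.12 [625.3 131.4 197.2] [-3.015  1.561  0.08 ] F [-0.5  0.4  0.3] w 33.1
at [625.3 131.4 197.2] psi -2.7 w 33.1 | shift [191.4 -62.  187.8] turn -7.1 j6 1.7
```

send_rows(
  moves=[
    [0,-15,45,0],
    [0,-16,47,0],
    [0,-16,48,0],
    [0,-15,48,0],
    [0,0,0,-7.1],
    [0,0,0,0],
  ],
  hand=0.5,
)

```text
time: 21.88
tool_pos: [437.5, 202.0, 191.4]
tcp_rot: [0.527, 1.57, -2.537]
contact_force: [0.0, 0.5, 0.2]
grip_width: 46.1
```

Run:
```python
from h import *
C=cam("wrist");caps(C,380,560,110,400,"pics/w6.png");go(442.6,202.2,4,4.4)
```

```text
cap 442.2 204.1 L,W 75.9 22.3 psi 2.3
cap 554.8 156.8 L,W 92.5 10.5 psi -90.0
cap 550.7 228.7 L,W 91.3 21.5 psi 81.6
at [438.  201.8 191.3] psi 4.3 w 45.9 | shift [ 1.873e+02 -1.000e-01 -4.700e+00] turn -0.1 j6 1.77
```

send_rows(
  moves=[
    [0,-1,-4.5,0.8],
    [45,0,0,0],
    [45,0,0,0],
    [45,0,0,0],
    [30,0,0,0],
    [15,0,0,0],
    [6,0,0,0],
    [0,0,0,0],
  ],
)

```text
time: 22.92
tool_pos: [443.0, 203.3, 6.1]
tcp_rot: [-3.033, 1.57, 0.172]
contact_force: [-0.1, 0.3, 0.1]
grip_width: 46.0
```

send_rows(
  moves=[
    [0,0,0,0],
    [0,0,0,0],
    [0,0,0,0],
    [0,0,0,0],
    [0,0,0,0],
  ],
  hand=0,
)

```text
time: 23.55
tool_pos: [442.7, 203.2, 6.2]
tcp_rot: [-3.135, 1.57, 0.07]
contact_force: [-1.1, -0.5, 6.8]
grip_width: 21.7
```

send_rows(
  moves=[
    [-10,0,0,0],
    [-30,0,0,0],
    [-50,0,0,0],
    [-50,0,0,0],
    [-20,0,0,0],
    [0,0,0,0],
  ],
)

```text
time: 24.3
tool_pos: [443.0, 203.4, 167.2]
tcp_rot: [-2.937, 1.567, 0.268]
contact_force: [-0.1, -0.6, -2.5]
grip_width: 21.6
```

```bash
python3 -c "
from h import *
state();go(627,167,47,-3.5)"
```

```text
24.3 [443.  203.4 167.2] [-2.937  1.567  0.268] F [-0.1 -0.6 -2.5] w 21.6
at [443.  203.4 167.2] psi 3.6 w 21.6 | shift [ 120.8   48.2 -180.9] turn 7.1 j6 1.78
```

send_rows(
  moves=[
    [0,12,-45,0],
    [0,12,-46,0],
    [0,12,-45,0],
    [0,12.2,-44.9,0],
    [0,0,0,7.1],
    [40,0,0,0],
    [40,0,0,0],
    [0,0,0,0],
  ],
)

```text
time: 25.3
tool_pos: [622.5, 166.0, 80.3]
tcp_rot: [0.208, 1.56, -2.994]
contact_force: [-0.8, 0.1, -1.0]
grip_width: 21.7
```

```bash
python3 -c "
from h import *
state();go(627,167,47,-3.5)"
```

```text
25.3 [622.5 166.   80.3] [ 0.208  1.56  -2.994] F [-0.8  0.1 -1. ] w 21.7
at [622.5 166.   80.3] psi -3.5 w 21.7 | shift [33.3 -1.3 -4.8] turn 0.0 j6 1.77
```

send_rows(
  moves=[
    [18,-1,0,0],
    [10,0,0,0],
    [6,0,0,0],
    [0,0,0,0],
  ],
)

```text
time: 25.8
tool_pos: [626.0, 167.6, 51.6]
tcp_rot: [0.638, 1.571, -2.564]
contact_force: [-0.5, 1.6, -1.6]
grip_width: 21.9
```

send_rows(
  moves=[
    [0,0,0,0],
    [0,0,0,0],
    [0,0,0,0],
    [-20,0,0,0],
    [-45,0,0,0],
    [-50,0,0,0],
    [-40,0,0,0],
    [0,0,0,0],
  ],
  hand=0.36,
)

```text
time: 26.8
tool_pos: [627.9, 167.9, 211.3]
tcp_rot: [-2.948, 1.562, 0.134]
contact_force: [-0.7, -0.1, -0.5]
grip_width: 32.7
```

```bash
python3 -c "
from h import *
state();go(430,-225,230,-15)"
```

```text
26.8 [627.9 167.9 211.3] [-2.948  1.562  0.134] F [-0.7 -0.1 -0.5] w 32.7
at [627.9 167.9 211.3] psi -3.5 w 32.7 | shift [-20.8 404.1 173.7] turn 11.5 j6 1.77
```

send_rows(
  moves=[
    [-10,45,18,0],
    [-10,50,22,0],
    [0,51,22,0],
    [0,51,22,0],
    [0,51,22,0],
    [0,51,22,0],
    [0,51,22,0],
    [0,51,22,0],
  ],
  hand=0.5,
)

```text
time: 27.8
tool_pos: [428.8, -223.5, 226.0]
tcp_rot: [-0.5, 1.57, 2.582]
contact_force: [1.2, -0.5, 1.0]
grip_width: 45.9
```

send_rows(
  moves=[
    [0,0,0,0],
    [0,0,0,10.5],
    [0,0,0,0],
  ],
)

```text
time: 28.18
tool_pos: [430.3, -221.5, 226.1]
tcp_rot: [-0.612, 1.57, 2.288]
contact_force: [0.3, 0.4, 0.1]
grip_width: 45.8
```

Run:
```python
from h import *
state();C=cam("wrist");caps(C,370,600,-340,-140,"pics/w7.png")
```

```text
28.18 [ 430.3 -221.5  226.1] [-0.612  1.57   2.288] F [0.3 0.4 0.1] w 45.8
cap 452.5 -275.9 L,W 77.5 23.9 psi -10.0
cap 465.0 -202.3 L,W 77.1 23.9 psi -0.5
cap 573.8 -286.2 L,W 106.5 52.5 psi -90.0
```

View pics/w7.png

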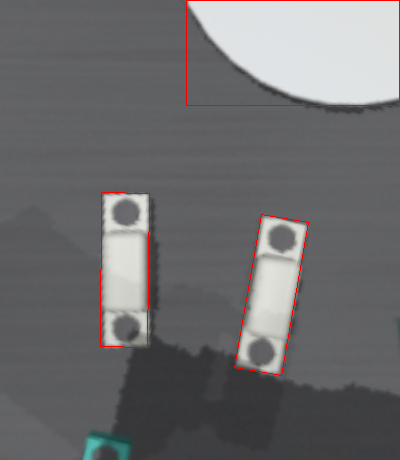

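The two right-hand caps are at (465, −202) and (452.5, −276), with the lid at top right and a turquoise look-alike clear at the lower left.

```bash
python3 -c "
from h import *
go(465,-202.3,4,-0.5)"
```

```text
at [ 430.4 -221.4  226.2] psi -13.7 w 46.1 | shift [222.2 -26.7 -29.3] turn -13.2 j6 1.18
```

send_rows(
  moves=[
    [0,-26.7,-29.3,0],
    [0,0,0,-6.6],
    [0,0,0,-6.6],
    [55,0,0,0],
    [55,0,0,0],
    [55,0,0,0],
    [35,0,0,0],
    [10,0,0,0],
  ],
)

```text
time: 29.22
tool_pos: [464.1, -202.0, 14.7]
tcp_rot: [-0.554, 1.566, 2.578]
contact_force: [-0.7, 0.5, 0.8]
grip_width: 45.6
```

send_rows(
  moves=[
    [10,0,0,0],
    [0,0,0,0],
  ],
)

```text
time: 29.48
tool_pos: [465.6, -203.5, 7.2]
tcp_rot: [2.544, 1.57, -0.61]
contact_force: [0.4, 0.3, 0.8]
grip_width: 45.9
```

send_rows(
  moves=[
    [0,0,0,0],
    [0,0,0,0],
    [0,0,0,0],
    [0,0,0,0],
    [0,0,0,0],
  ],
  hand=0,
)

```text
time: 30.1
tool_pos: [465.4, -203.7, 7.3]
tcp_rot: [2.437, 1.57, -0.717]
contact_force: [-1.8, -0.5, 5.9]
grip_width: 21.9
```

send_rows(
  moves=[
    [-10,0,0,0],
    [-30,0,0,0],
    [-50,0,0,0],
    [-50,0,0,0],
    [-20,0,0,0],
    [0,0,0,0],
  ],
)

```text
time: 30.85
tool_pos: [465.7, -203.8, 168.3]
tcp_rot: [2.593, 1.567, -0.562]
contact_force: [1.0, -0.2, -2.5]
grip_width: 21.5
```

```bash
python3 -c "
from h import *
state();go(628,200,60,-3.5)"
```

```text
30.85 [ 465.7 -203.8  168.3] [ 2.593  1.567 -0.562] F [ 1.  -0.2 -2.5] w 21.5
at [ 465.7 -203.8  168.3] psi -0.8 w 21.5 | shift [ 108.  -406.1 -156.7] turn 2.7 j6 1.02
```

send_rows(
  moves=[
    [0,-45,-18,0],
    [0,-51,-20,0],
    [0,-52,-20,0],
    [0,-52,-20,0],
    [0,-52,-20,0],
    [0,-52,-20,0],
    [0,-52,-20,0],
    [0,-50,-19,2.7],
  ],
)

```text
time: 31.85
tool_pos: [627.0, 202.1, 164.3]
tcp_rot: [0.304, 1.567, -2.898]
contact_force: [0.9, 0.1, -1.0]
grip_width: 21.6
```

send_rows(
  moves=[
    [0,0,0,0],
    [0,0,0,0],
  ],
)

```text
time: 32.1
tool_pos: [626.4, 200.2, 164.6]
tcp_rot: [0.384, 1.567, -2.817]
contact_force: [-0.6, 0.0, -0.6]
grip_width: 22.1
```

Run:
```python
from h import *
state();go(628,200,60,-3.5)
C=cam("side");cv2.imwrite("pics/p1.png",cv2.resize(C[0][160:260,140:250,::-1],None,fx=5,fy=5,interpolation=cv2.INTER_CUBIC))
```

```text
32.1 [626.4 200.2 164.6] [ 0.384  1.567 -2.817] F [-0.6  0.  -0.6] w 22.1
at [626.4 200.2 164.6] psi -3.4 w 22.1 | shift [ 1.046e+02 -1.000e-01 -1.900e+00] turn 0.1 j6 1.82
```

View pics/p1.png

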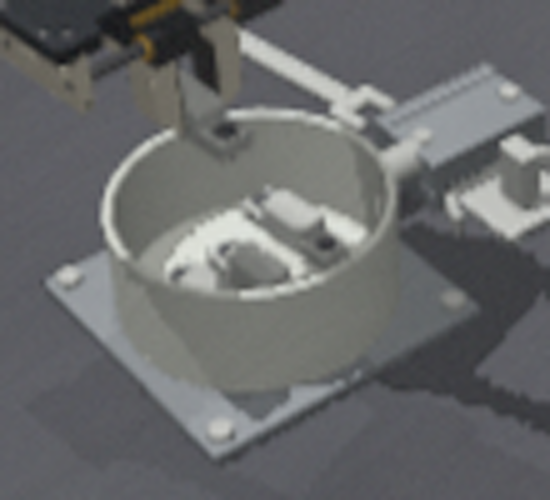

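The pot holds the first three caps lying low at (290,230) and (240,265). The gripper carries the fourth above them.

send_rows(
  moves=[
    [45,0,-2,0],
    [40,0,0,0],
    [19,0,0,0],
    [5,0,0,0],
    [0,0,0,0],
  ],
)

```text
time: 32.78
tool_pos: [630.2, 200.1, 58.9]
tcp_rot: [-2.952, 1.569, 0.129]
contact_force: [0.3, 0.7, -1.5]
grip_width: 22.0
```

send_rows(
  moves=[
    [0,0,0,0],
    [0,0,0,0],
    [0,0,0,0],
    [-20,0,0,0],
    [-45,0,0,0],
    [-45,0,0,0],
    [-30,0,0,0],
    [0,0,0,0],
  ],
  hand=0.36,
)

```text
time: 33.78
tool_pos: [630.8, 200.7, 201.1]
tcp_rot: [-2.899, 1.564, 0.183]
contact_force: [-0.1, -0.6, 0.8]
grip_width: 32.9
```

```bash
python3 -c "
from h import *
state();go(440,-272,200,-10)"
```

```text
33.77 [630.8 200.7 201.1] [-2.899  1.564  0.183] F [-0.1 -0.6  0.8] w 32.9
at [630.8 200.7 201.1] psi -3.4 w 32.9 | shift [ -0.7 483.3 162. ] turn 6.6 j6 1.82
```

send_rows(
  moves=[
    [0,48,14,0],
    [0,58,18,0],
    [0,58,20,0],
    [0,58,20,0],
    [0,58,20,0],
    [0,58,20,0],
    [0,58,20,0],
    [0,58,20,0],
  ],
  hand=0.5,
)

```text
time: 34.78
tool_pos: [448.8, -245.0, 196.5]
tcp_rot: [-0.595, 1.569, 2.486]
contact_force: [1.3, -0.4, 0.4]
grip_width: 46.2
```

send_rows(
  moves=[
    [0,29,10,6.6],
    [0,0,0,0],
    [0,0,0,0],
  ],
)

```text
time: 35.15
tool_pos: [438.4, -271.2, 196.9]
tcp_rot: [-0.722, 1.569, 2.245]
contact_force: [0.6, -0.3, -0.2]
grip_width: 45.7
```

Run:
```python
from h import *
state();C=cam("wrist");caps(C,370,560,-340,-140,"pics/w8.png");go(452.5,-275.9,4,-10)
```

```text
35.15 [ 438.4 -271.2  196.9] [-0.722  1.569  2.245] F [ 0.6 -0.3 -0.2] w 45.7
cap 452.9 -275.8 L,W 76.0 22.7 psi -10.0
cap 554.0 -304.2 L,W 70.5 12.0 psi -90.0
at [ 438.7 -270.9  197.1] psi -9.9 w 45.8 | shift [193.    2.8 -14.6] turn 0.1 j6 1.04
```

send_rows(
  moves=[
    [0,2.5,-14.8,0],
    [45,0,0,0],
    [45,0,0,0],
    [45,0,0,0],
    [35,0,0,0],
    [15,0,0,0],
    [7,0,0,0],
    [0,0,0,0],
  ],
)

```text
time: 36.2
tool_pos: [453.3, -277.1, 6.3]
tcp_rot: [2.587, 1.57, -0.729]
contact_force: [-0.9, -0.3, 0.1]
grip_width: 45.8
```

send_rows(
  moves=[
    [0,0,0,0],
    [0,0,0,0],
    [0,0,0,0],
    [0,0,0,0],
    [0,0,0,0],
  ],
  hand=0,
)

```text
time: 36.83
tool_pos: [453.0, -277.3, 6.3]
tcp_rot: [2.557, 1.57, -0.76]
contact_force: [-0.6, 1.1, 5.7]
grip_width: 22.0
```

send_rows(
  moves=[
    [-10,0,0,0],
    [-30,0,0,0],
    [-50,0,0,0],
    [-50,0,0,0],
    [-20,0,0,0],
    [0,0,0,0],
  ],
)

```text
time: 37.58
tool_pos: [453.3, -277.5, 167.4]
tcp_rot: [2.6, 1.567, -0.717]
contact_force: [0.5, -0.2, -2.0]
grip_width: 22.0
```

```bash
python3 -c "
from h import *
state();go(622,137,60,-3.5)"
```

```text
37.58 [ 453.3 -277.5  167.4] [ 2.6    1.567 -0.717] F [ 0.5 -0.2 -2. ] w 22.0
at [ 453.3 -277.5  167.4] psi -10.1 w 22.0 | shift [ 106.8 -437.8  -93.4] turn -6.6 j6 1.05
```

send_rows(
  moves=[
    [0,-45,-9,0],
    [0,-55,-12,0],
    [0,-57,-12,0],
    [0,-57,-12,0],
    [0,-57,-12,0],
    [0,-57,-12,0],
    [0,-57,-12,0],
    [0,-52.8,-12.4,-6.6],
  ],
)

```text
time: 38.58
tool_pos: [620.7, 139.6, 163.5]
tcp_rot: [0.21, 1.567, -2.989]
contact_force: [0.3, -1.1, -3.1]
grip_width: 21.7
```

send_rows(
  moves=[
    [0,0,0,0],
    [0,0,0,0],
  ],
)

```text
time: 38.83
tool_pos: [620.1, 137.4, 163.7]
tcp_rot: [0.309, 1.567, -2.893]
contact_force: [-1.2, -0.5, -1.8]
grip_width: 22.2
```

```bash
python3 -c "
from h import *
state();go(622,137,60,-3.5)"
```

```text
38.83 [620.1 137.4 163.7] [ 0.309  1.567 -2.893] F [-1.2 -0.5 -1.8] w 22.2
at [620.1 137.4 163.7] psi -3.5 w 22.2 | shift [103.7   0.2  -2.2] turn 0.0 j6 1.73
```

send_rows(
  moves=[
    [45,0,-2,0],
    [40,0,0,0],
    [18,0,0,0],
    [5,0,0,0],
    [0,0,0,0],
  ],
)

```text
time: 39.45
tool_pos: [623.9, 137.2, 58.8]
tcp_rot: [-3.053, 1.569, 0.027]
contact_force: [-0.4, 0.5, -1.2]
grip_width: 21.9
```

send_rows(
  moves=[
    [0,0,0,0],
    [0,0,0,0],
    [0,0,0,0],
    [-20,0,0,0],
    [-45,0,0,0],
    [-45,0,0,0],
    [-50,0,30,0],
    [-20,0,50,0],
  ],
  hand=0.36,
)

```text
time: 40.45
tool_pos: [544.4, 142.3, 240.9]
tcp_rot: [-3.007, 1.565, 0.074]
contact_force: [0.1, -0.2, -0.5]
grip_width: 32.9
```

send_rows(
  moves=[
    [0,0,20,0],
    [0,0,0,0],
    [0,0,0,0],
  ],
)

```text
time: 40.83
tool_pos: [524.1, 143.5, 237.7]
tcp_rot: [2.956, 1.57, -0.247]
contact_force: [-0.4, 0.1, 0.6]
grip_width: 32.9
```

Run:
```python
from h import *
state();go(600,-300,240)
C=cam("wrist");np.savez("w9.npz",i=C[0],K=C[1],R=C[2],p=C[3]);t=topdown(C,520,730,-90,270,85,2.2);cv2.imwrite("pics/w9.png",t)
g=cv2.GaussianBlur(cv2.cvtColor(t,cv2.COLOR_BGR2GRAY),(5,5),0)
for r0,r1 in((165,183),(183,195)):
    c=cv2.HoughCircles(g,cv2.HOUGH_GRADIENT,1,300,param1=100,param2=20,minRadius=r0,maxRadius=r1)
    if c is not None: u,v,r=c[0][0];print("pot",730-v/2.2,270-u/2.2,r/2.2)
S=cam("scene");L=cv2.cvtColor(S[0],cv2.COLOR_RGB2HSV);m=((L[...,2]>150)&(L[...,1]<50)).astype(np.uint8);m[:240]=0;m[:,230:]=0
c=max(cv2.findContours(m,0,2)[0],key=cv2.contourArea);print("lid",ray(S,cv2.fitEllipse(c)[0],13),cv2.contourArea(c))
```

```text
40.83 [524.1 143.5 237.7] [ 2.956  1.57  -0.247] F [-0.4  0.1  0.6] w 32.9
at [524.1 143.5 237.7] psi -3.5 w 32.9 | shift [  -2.2  438.1 -102.5] turn 0 j6 1.76
pot 626.13635 170.68182 81.90909
pot 626.13635 167.95454 84.36364
lid [ 642.57283156 -317.37533423] 3083.0
```

View pics/w9.png

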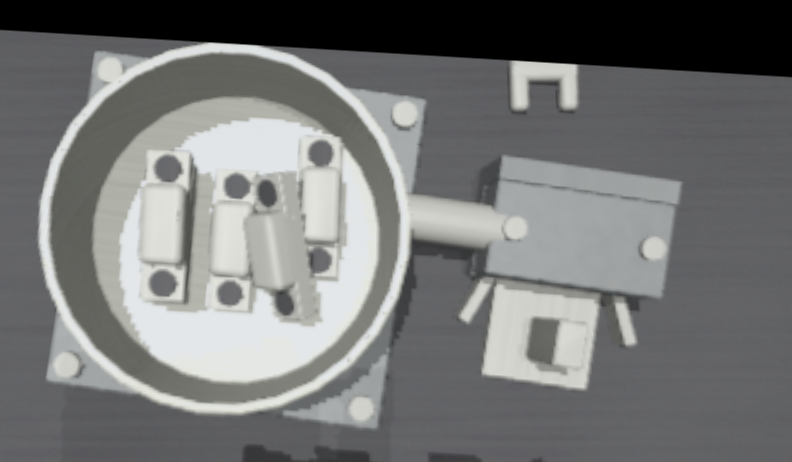

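The pot holds five caps: one low in the centre, one at the right, a tilted one at (275,250), and two stacked at the left (the top one looks larger). All sit well below the rim and the gate is still in. Pot centre ≈ (626.5, 168). Now the lid.

send_rows(
  moves=[
    [0,45,-9,0],
    [0,55,-10,0],
    [0,58,-10,0],
    [0,58,-10,0],
    [0,58,-10,0],
    [0,58,-10,0],
    [0,58,-10,0],
    [0,53,-15,0],
  ],
  hand=0.6,
)

```text
time: 41.92
tool_pos: [580.6, -306.5, 236.9]
tcp_rot: [-0.326, 1.57, 2.754]
contact_force: [1.8, 1.0, 0.0]
grip_width: 54.6
```

send_rows(
  moves=[
    [0,0,0,0],
    [0,0,0,0],
  ],
)

```text
time: 42.18
tool_pos: [580.4, -303.5, 236.7]
tcp_rot: [-0.73, 1.569, 2.351]
contact_force: [0.6, 0.8, 1.0]
grip_width: 55.2
```

Run:
```python
from h import *
state()
C=cam("wrist");np.savez("w10.npz",i=C[0],K=C[1],R=C[2],p=C[3])
t=topdown(C,540,760,-440,-190,13,2.4)
g=cv2.GaussianBlur(cv2.cvtColor(t,cv2.COLOR_BGR2GRAY),(5,5),0)
c=cv2.HoughCircles(g,cv2.HOUGH_GRADIENT,1,300,param1=100,param2=20,minRadius=205,maxRadius=225)
if c is not None: u,v,r=c[0][0];print("lid",760-v/2.4,-190-u/2.4,r/2.4);cv2.circle(t:=t.copy(),(int(u),int(v)),int(r),(0,0,255),1)
cv2.imwrite("pics/w10.png",t)
```

```text
42.17 [ 580.4 -303.5  236.7] [-0.73   1.569  2.351] F [0.6 0.8 1. ] w 55.2
lid 636.875 -314.79166 90.625
```

View pics/w10.png

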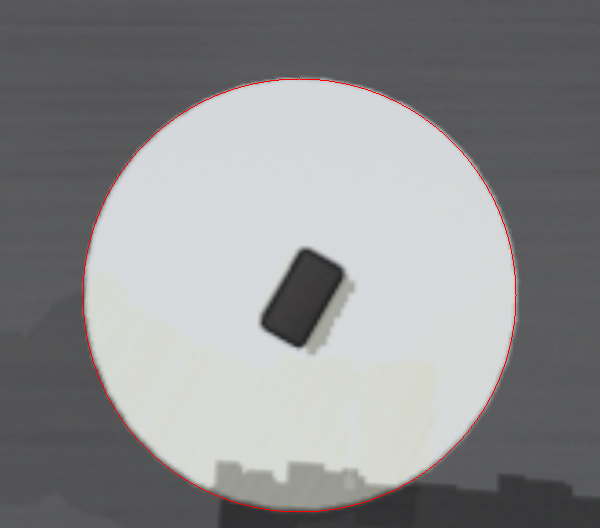

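The lid centre is (636.9, −314.8), with the circle fitting tightly. The grip block is at (302,297) with its long axis at −28.6°.

```bash
python3 -c "
from h import *
go(636.9,-314.8,18,-28.6)"
```

```text
at [ 580.6 -302.8  237.2] psi -3.4 w 54.9 | shift [219.1   8.8 -57.1] turn 25.2 j6 1.03
```

send_rows(
  moves=[
    [0,4.4,-28,0],
    [0,4.4,-29.1,0],
    [0,0,0,8.4],
    [0,0,0,8.4],
    [0,0,0,8.4],
    [50,0,0,0],
    [50,0,0,0],
    [50,0,0,0],
  ],
)

```text
time: 43.22
tool_pos: [637.4, -314.0, 87.1]
tcp_rot: [-3.099, 1.57, -0.455]
contact_force: [0.3, -0.3, -0.6]
grip_width: 54.9
```

```bash
python3 -c "
from h import *
state();go(636.9,-314.8,18,-28.6)"
```

```text
43.23 [ 637.4 -314.    87.1] [-3.099  1.57  -0.455] F [ 0.3 -0.3 -0.6] w 54.9
at [ 637.4 -314.    87.1] psi -28.5 w 54.9 | shift [69.1  1.   0.1] turn 0.1 j6 1.5
```

send_rows(
  moves=[
    [30,0.8,0,0],
    [22,0,0,0],
    [12,0,0,0],
    [4,0,0,0],
    [0,0,0,0],
  ],
)

```text
time: 43.85
tool_pos: [637.1, -316.4, 20.6]
tcp_rot: [3.061, 1.57, -0.58]
contact_force: [0.8, -0.7, -0.5]
grip_width: 54.9
```

send_rows(
  moves=[
    [0,0,0,0],
    [0,0,0,0],
    [0,0,0,0],
    [0,0,0,0],
    [0,0,0,0],
    [0,0,0,0],
  ],
  hand=0,
)

```text
time: 44.6
tool_pos: [636.7, -316.5, 19.9]
tcp_rot: [-2.918, 1.571, -0.277]
contact_force: [0.6, 0.6, 1.5]
grip_width: 19.9
```

send_rows(
  moves=[
    [-8,0,0,0],
    [-20,0,0,0],
    [-35,0,0,0],
    [-45,0,0,0],
    [-45,0,0,0],
    [-25,0,0,0],
    [0,0,0,0],
  ],
)

```text
time: 45.48
tool_pos: [637.5, -317.3, 201.6]
tcp_rot: [3.051, 1.564, -0.591]
contact_force: [-0.1, -0.8, -4.2]
grip_width: 19.9
```

```bash
python3 -c "
from h import *
state();go(626.7,168,120)
from h import get_obs;print(get_obs()['joint_positions'].round(2))"
```

```text
45.48 [ 637.5 -317.3  201.6] [ 3.051  1.564 -0.591] F [-0.1 -0.8 -4.2] w 19.9
at [ 637.5 -317.3  201.6] psi -28.7 w 19.9 | shift [  79.8 -420.7  242.8] turn 0 j6 1.5
[-0.57  0.72  0.95 -0.    1.46  1.5 ]
```

send_rows(
  moves=[
    [0,-17,10,0],
    [0,-30,17,0],
    [0,-35,20,0],
    [0,-35,20,0],
    [0,-35,20,0],
    [0,-35,20,0],
    [0,-35,20,0],
    [0,-35,20,0],
  ],
)

```text
time: 46.48
tool_pos: [629.2, -17.9, 195.8]
tcp_rot: [0.267, 1.567, 2.909]
contact_force: [0.7, -0.4, -4.2]
grip_width: 20.2
```

send_rows(
  moves=[
    [0,-35,20,0],
    [0,-35,20,0],
    [0,-35,20,0],
    [0,-30,18,0],
    [0,-20,12,0],
    [0,-8,6,0],
    [0,0,0,0],
    [0,0,0,0],
  ],
)

```text
time: 47.48
tool_pos: [624.9, 167.3, 197.6]
tcp_rot: [1.825, 1.57, -1.818]
contact_force: [0.3, 0.2, -4.0]
grip_width: 19.9
```

Run:
```python
from h import *
state();go(626.7,168,120)
C=cam("wrist");np.savez("w11.npz",i=C[0],K=C[1],R=C[2],p=C[3])
S=cam("side");cv2.imwrite("pics/w11.png",np.hstack([cv2.resize(C[0],(440,330)),cv2.resize(S[0][120:270,110:270],(352,330))])[:,:,::-1])
```

```text
47.48 [624.9 167.3 197.6] [ 1.825  1.57  -1.818] F [ 0.3  0.2 -4. ] w 19.9
at [624.9 167.3 197.6] psi -28.7 w 19.9 | shift [77.6 -1.6 -1.2] turn 0 j6 2.22
```

View pics/w11.png

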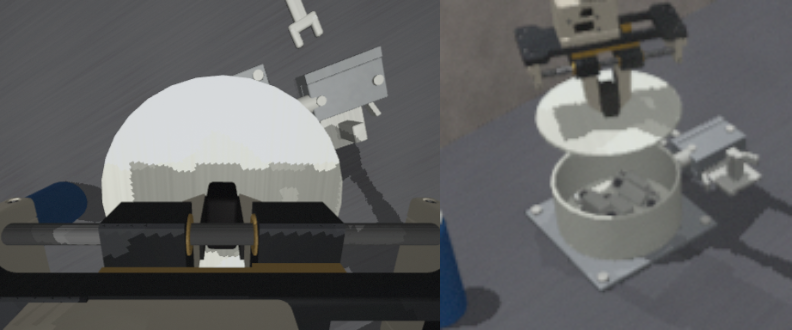

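The lid is held level over the pot. I'll check its centre relative to the tool once.

Run:
```python
from h import *
C=load("w11.npz");o=get_obs();z=o["tool_pos"][2]-7
t=topdown(C,500,750,40,300,z,2.4);g=cv2.GaussianBlur(cv2.cvtColor(t,cv2.COLOR_BGR2GRAY),(5,5),0)
for d in (15,10,25):
    c=cv2.HoughCircles(g,cv2.HOUGH_GRADIENT,1,300,param1=100,param2=d,minRadius=208,maxRadius=224)
    if c is not None: u,v,r=c[0][0];print("lid",750-v/2.4,300-u/2.4,r/2.4)
R=Ro.from_euler("xyz",o["tcp_rot"]).as_matrix();print(o["tool_pos"])
```

```text
lid 625.625 168.125 89.87499
lid 625.625 168.125 89.87499
lid 624.375 168.95834 91.25
[624.96699856 167.27409455 197.69308681]
```

send_rows(
  moves=[
    [20,-0.4,-1,0],
    [25,0,0,0],
    [20,0,0,0],
    [10,0,0,0],
    [5,0,0,0],
    [0,0,0,0],
  ],
)

```text
time: 48.32
tool_pos: [626.1, 168.2, 118.1]
tcp_rot: [-2.694, 1.57, -0.053]
contact_force: [0.0, 1.0, -3.9]
grip_width: 19.7
```

```bash
python3 -c "
from h import *
state();go(626.1,167.2,97)"
```

```text
48.33 [626.1 168.2 118.1] [-2.694  1.57  -0.053] F [ 0.   1.  -3.9] w 19.7
at [626.1 168.2 118.1] psi -28.7 w 19.7 | shift [21.1  0.9 -0.4] turn 0 j6 2.22
```

send_rows(
  moves=[
    [7,0.6,0,0],
    [4,0,0,0],
    [3,0,0,0],
    [2,0,0,0],
    [1.5,0,0,0],
    [1,0,0,0],
    [0,0,0,0],
    [0,0,0,0],
  ],
)

```text
time: 49.32
tool_pos: [625.6, 167.8, 99.3]
tcp_rot: [-3.014, 1.571, -0.373]
contact_force: [-0.0, 0.5, -3.7]
grip_width: 19.7
```

send_rows(
  moves=[
    [0.8,0,0,0],
    [0.8,0,0,0],
    [0.8,0,0,0],
    [0,0,0,0],
  ],
)

```text
time: 49.82
tool_pos: [625.5, 167.8, 96.9]
tcp_rot: [2.973, 1.571, -0.668]
contact_force: [-0.6, -0.1, -3.1]
grip_width: 19.6
```

send_rows(
  moves=[
    [0.7,0,0,0],
    [0.7,0,0,0],
    [0,0,0,0],
    [0,0,0,0],
  ],
)

```text
time: 50.32
tool_pos: [625.6, 167.8, 96.8]
tcp_rot: [-2.732, 1.57, -0.09]
contact_force: [-4.2, -0.9, 6.6]
grip_width: 19.6
```

It made contact exactly at the seated height. I'll release, back off, and check.

send_rows(
  moves=[
    [0,0,0,0],
    [0,0,0,0],
    [0,0,0,0],
    [-10,0,0,0],
    [-30,0,0,0],
    [-45,0,0,0],
    [-40,0,30,0],
    [0,0,50,0],
  ],
  hand=0.5,
)

```text
time: 51.32
tool_pos: [557.3, 206.4, 224.7]
tcp_rot: [-2.429, 1.562, 0.21]
contact_force: [-0.4, 0.0, -0.0]
grip_width: 45.6
```

send_rows(
  moves=[
    [0,0,40,0],
    [0,0,0,0],
    [0,0,0,0],
  ],
)

```text
time: 51.7
tool_pos: [520.9, 225.3, 221.1]
tcp_rot: [-2.622, 1.569, 0.02]
contact_force: [0.2, 0.6, -0.9]
grip_width: 46.1
```

Run:
```python
from h import *
state();C=cam("wrist")
t=topdown(C,520,740,-90,280,90,2.1);g=cv2.GaussianBlur(cv2.cvtColor(t,cv2.COLOR_BGR2GRAY),(5,5),0)
c=cv2.HoughCircles(g,cv2.HOUGH_GRADIENT,1,300,param1=100,param2=15,minRadius=182,maxRadius=196)
if c is not None: u,v,r=c[0][0];print("lid",740-v/2.1,280-u/2.1,r/2.1)
S=cam("scene")[0][20:340,60:420];D=cam("side")[0][130:280,60:320]
cv2.imwrite("pics/f1.png",t);cv2.imwrite("pics/f2.png",np.hstack([cv2.resize(S,(420,373)),cv2.resize(D,(375,373))])[:,:,::-1])
```

```text
51.7 [520.9 225.3 221.1] [-2.622  1.569  0.02 ] F [ 0.2  0.6 -0.9] w 46.1
lid 625.9524 168.80951 89.90477
```

View pics/f1.png

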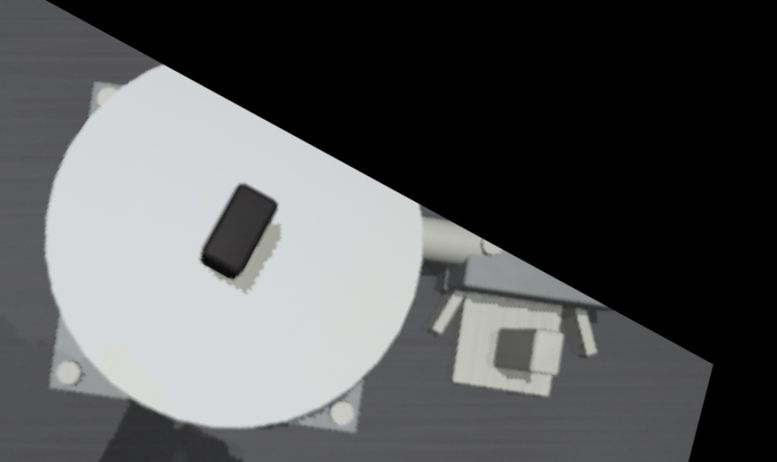

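View pics/f2.png

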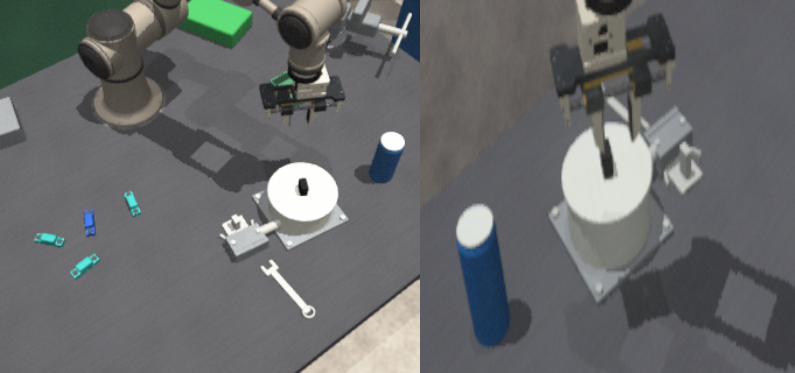

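The lid reads centred at (626, 169) and level. The gate is still home, only blue and turquoise look-alikes remain on the bench, and the can and wrench stand where they were. Handing in.

```bash
python3 -c "
from plant import close_job
print(close_job())"
```

```text
the job is handed in; nothing more can be done
None
```

The job is done in the order asked and handed in at about 52 s of the 200 s limit: gate closed, caps in the pot, lid on.

- **Gate:** I slid it under the bar until it met the stop, at about 17 N of contact force. The tail was then 54 mm out of the mouth, against 55 mm expected, and the last picture shows it still in place.
- **Caps:** There were five steel caps, and all went into the pot. Only four showed clearly from above; I take the fifth to be under the left-hand one, which looks higher. All of them sit below the rim. None are left on the bench, where only the blue and turquoise look-alikes remain.
- **Lid:** It touched down at 96.8 mm tool height, against 97 mm expected for a seated lid. The last check put its centre at (626.0, 168.8), about 1 mm from the measured pot centre of (626.7, 168.0), and it looks level in both views.
- **Other objects:** The can and the wrench look undisturbed. The gripper hid most of the tray in the last scene picture, but no move went near it.

No check failed. I saw no sign of a knocked part or of the grip slackening.

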